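Clamp a nest box and hold its front over it

TASK

A wooden nest box lies on its back in a gluing jig, open side up: turn the jig's wing knob clockwise as far as it goes, so that the jaw clamps the box. Then pick up the house-shaped front board (a grip block stands on it), carry it over the things on the bench and hold it level about a centimetre above the open box, its outline lined up with the box and its gable over the box's gable. Never let it touch the box (the edges carry fresh glue), leave everything else on the bench where it is, and finish still holding the board there.

Things in the scene. Friction and masses are not known exactly. Their poses are not given: they have to be found in the camera images.
- clamp (a joint): wing knob of the jig's cam clamp: 0 = open, 1.4 = as far as it goes (clamped), growing clockwise seen from above. Starts between 0 and 0.15, turns with light friction (0.1 N m, up to 0.3 when the jaw meets the box), stays where left. It drives a wooden jaw up to 10 mm, which pushes the box up to 5 mm and squares it against the fence: read the box's pose again afterwards
- clamp_grip (a point): middle of the black wing of the clamp knob, on its vertical turning axis, 94 mm above the bench; x and y turn with the knob. The wing is an upright bar 49 mm long (x), 14 mm thick (y), from 25 mm below this point to 7 mm above; under it a flange 52 mm across and a dark wooden block 78 mm square. The box's wall begins about 80 mm from the axis, its top 8 mm higher than this point
- box_mouth (a point): centroid of the open top of the pine nest box lying on its back in the jig, level with its upper edges, 102 mm above the bench; z up. House-shaped outline: a rectangle 130 mm wide (y -65..65) from x = -72.5 to 37.5 mm, then a right-angled gable to its apex at x = 102.5 mm (x points to the gable). Walls 12 mm thick, 90 mm high, hollow inside. Loose until clamped
- panel_grip (a point): centre of the grip block on the house-shaped front board, 36 mm above the board's underside. The block: wood, 70 mm long (x), 24 mm wide (y), 48 mm high, upright on the board's centroid; grasp it across y from above. Board: pine, 12 mm thick, 0.1 to 0.25 kg, outline as the box's, x to the gable (apex at 102.5 mm, straight edge at -72.5 mm), z up. Lies flat, in one of two places
- panel_under (a point): point on the underside of the house-shaped front board, straight below the grip block's centre (36 mm below panel_grip), same axes as panel_grip. The board is exactly lined up when this point is straight above box_mouth with equal x directions
- board_grip (a point): the other board, not to be used: a rectangle 150 x 130 x 12 mm of the same pine with the same grip block; this point is the centre of its block, 36 mm above the bench. Lies in the other of the two places
- corner: bystander standing in the way: two pine boards glued into an L-shaped corner, 110 mm high; one leg 150 mm long (x) by 15 mm with the origin under its middle, the other reaching 82 mm to -y from the far end
- glue: bystander: white glue bottle with red cap, 60 mm across, 170 mm high, standing; origin under its centre
- mug: bystander: white mug, 70 mm across, 80 mm high, handle to its +y; origin under its centre
- flask: bystander: pale drinking flask, 66 mm across, 200 mm high, standing; origin under its centre
- pencilbox: bystander: black pencil box 75 x 200 x 45 mm; origin under its centre
- offcuts: bystander: block of pine 100 x 70 x 30 mm; origin under its centre
- panel_hole (a point): centre of the dark entrance hole (32 mm across) in the front board, on its upper face, 62 mm from the grip block's centre towards the gable
- panel: the house-shaped front board with its grip block; origin and axes as panel_under
- nestbox: the nest box; origin on its underside, 90 mm straight below box_mouth, same axes
- jig: the gluing jig, fixed: plywood base 12 mm thick, dark fence along the box's +y side and end stop at its -x end, both lower than the box; the knob's block stands 150 mm to -y. Origin on the bench, below the centre of the clamped box; x and y as the clamped box's
There are look-alikes about, which are no part of the job. Leave any green look-alike of the panel alone.

How it is judged:
On the way, in this order (a step that is already met when the one before it is completed fails the run):
1. the clamp knob is turned as far as it goes (value of joint clamp above 1.2 rad), for 0.2 s.
2. the house-shaped board is lifted off the bench (height (world z) of panel_under above 0.05 m and contact force between the fingers and panel above 0.5 N), for 0.2 s.
At the end, for the whole second after the job is handed in: the knob is still beyond 1.2 rad; the house-shaped board is held still in the fingers, its underside 3 to 20 mm above the box's upper edges, its centre within 8 mm of the box's, turned within 0.09 rad of it with gable over gable, level within 0.07 rad, touching neither box nor jig; the box lies flat (value of joint clamp above 1.2 rad and horizontal distance between panel_under and box_mouth below 0.008 m and z of panel_under in the frame of box_mouth between 0.003 and 0.02 m and angle between the x axis of panel_under and the x axis of box_mouth, either way round below 0.09 rad and x of panel_hole in the frame of box_mouth above 0 m and angle between panel_under's own z axis and vertical below 0.07 rad and angle between box_mouth's own z axis and vertical below 0.04 rad and contact force between the fingers and panel above 0.5 N and contact force between panel and nestbox below 0.05 N and contact force between panel and jig below 0.05 N and linear speed of panel below 0.02 m/s); the arm keeps its last pose, push and grip.
It fails at once if the front board touches the nest box (contact force between panel and nestbox above 0.5 N).
It fails at once if a bystander is moved more than 20 mm (distance of any of board_grip, corner, glue, mug, flask, pencilbox, offcuts from where it was at the start of the episode above 0.02 m).
It also fails if it takes over 64 s, if anything falls off the work surface, if the arm or the gripper's body presses on something with over 40 N, if the wrist force passes 120 N, or if a joint passes its speed limit or range.

ROBOT

A 6-joint arm with a two-finger parallel gripper is mounted at the origin on the work surface. World frame = base frame: x ahead of the robot, y to its left, z up, the work surface at z = 0. Lengths are in m, angles in rad, forces in N, time in s.
With the tool pointing down it reaches from about 0.35 to 0.975 m from the base axis. Payload 7.1 kg.
Tool frame: the origin (TCP) lies midway between the tips of the shut fingers; the grasp point (between the pads) lies 19 mm behind it; z points along the fingers, x is the direction in which the jaws open and shut, and the axes are right-handed (so a half turn about z gives the same grasp; the last joint's range is limited). The gripper opens to 88 mm and grips with 3 to 60 N. Pads are 20 mm wide; open, the fingers measure 115 mm over their backs; the gripper's body (75 mm by 178 mm) begins 61 mm behind the grasp point.
Start: joints at [-1.279, 0.423, 1.63, -0, 1.089, -0.019], TCP at [0.191, -0.595, 0.223] pointing down, gripper open.
Joint ranges: [-3, 3], [-0.9, 2.11], [0.09, 2.58], [-1.31, 4.45], [0.11, 2.69], [-2.54, 2.54]. Speed limits (rad/s): [2.39, 2.39, 3.01, 3.14, 3.14, 3.14].

INTERFACE

Orientations are given as a unit quaternion [w, x, y, z].
In Python, from station import move_pose, movel, movej, command_gripper, wait, inverse_kinematics, read_camera, camera_info, MotionError, job_done, get_time, get_joint_pos, get_qvel, get_effort, get_tcp_pos, get_ee_rot, get_ft_force, get_ft_torque, get_grip_width gives the robot as it stands. Calls block until the motion is done:
- move_pose(position, orientation): joint-space move of the TCP to a pose.
- movel(position, frame=None, v=0.15, until_force=None): straight line of the TCP; frame=None keeps the orientation; v is the mean speed in m/s. With until_force (N) it stops when the force on the tool has changed by that much, and returns True; else False.
- movej(angles): joint-space move.
- command_gripper(opening): opening from 0.0 (shut) to 1.0 (fully open); the grip force is fixed at half the most; returns when the fingers have stopped.
- wait(seconds).
- inverse_kinematics(position, orientation): joint angles nearest the present ones, or None.
- read_camera(name): name is "scene" or "top" or "wrist"; returns the picture (480x640x3 uint8, red, green, blue); there is no depth.
- camera_info(name): a dict with "intrinsics" (3x3 intrinsics, pixels), "T" (4x4, takes a point from camera to world coordinates); the wrist camera has in their place "tool_from_camera" (4x4, takes a point from camera to tool coordinates, whose origin is the TCP and whose axes are the tool frame's). Camera axes: x right, y up, looking along -z (the intrinsics and any distortion apply to the point x, -y, -z); pixel columns grow to the right and rows downward; lengths in m; the calibration is good to about 2 mm. A picture is of the moment at which its call begins: read the wrist's pose just before it. camera_info takes no time and is no camera call.
A pose or a line that the arm cannot do raises MotionError and nothing moves.
- job_done(): hands the job in, once; it reports no verdict.
Readings, each from a call of its own:
- get_time(): time.
- get_joint_pos(): joint angles.
- get_qvel(): joint speeds.
- get_effort(): joint torques, N m.
- get_tcp_pos(): TCP position.
- get_ee_rot(): TCP orientation.
- get_ft_force(): force on the tool from outside, world axes, zero at the start.
- get_ft_torque(): the same for the moment, N m.
- get_grip_width(): opening from 0.0 (shut) to 1.0 (fully open).
Only numpy, scipy, OpenCV 4.12 (cv2) and the standard library are available. Lean on these libraries where they do the work, as an engineer would, in place of code of your own. Each camera call takes 0.05 s, during which the arm holds its last target. There are 200 camera calls.

## Working session

There is one attempt and no reset: what is moved stays moved. The work goes in short steps, each a Python script; the robot and the scene stay as the last script left them, time stands still between calls to the robot, and variables do not carry over. Pictures are saved under pics/ and viewed, about 8 in all and at most 12, crops included, and the job is handed in when it is done.

```bash
mkdir -p pics; ls
python3 - <<'E'
from station import *
import cv2,numpy as np
np.set_printoptions(precision=4,suppress=True)
for n in ["scene","top"]:
    im=read_camera(n); cv2.imwrite(f"pics/{n}0.png",im[:,:,::-1])
    print(n,camera_info(n))
print(camera_info("wrist"),get_time())
E
```

```text
pics
scene {'intrinsics': array([[450.2722,   0.    , 329.0356],
       [  0.    , 450.2722, 230.0774],
       [  0.    ,   0.    ,   1.    ]]), 'T': array([[-0.0854, -0.8398,  0.5362,  1.1398],
       [ 0.9963, -0.0714,  0.0469,  0.0851],
       [-0.0011,  0.5382,  0.8428,  1.0188],
       [ 0.    ,  0.    ,  0.    ,  1.    ]])}
top {'intrinsics': array([[568.4882,   0.    , 314.3067],
       [  0.    , 568.4882, 234.5324],
       [  0.    ,   0.    ,   1.    ]]), 'T': array([[ 0.0072,  0.9926, -0.1213,  0.3508],
       [-1.    ,  0.0063, -0.0078,  0.0488],
       [-0.0069,  0.1214,  0.9926,  1.6324],
       [ 0.    ,  0.    ,  0.    ,  1.    ]])}
{'intrinsics': array([[387.6476,   0.    , 326.8365],
       [  0.    , 387.6476, 240.054 ],
       [  0.    ,   0.    ,   1.    ]]), 'tool_from_camera': array([[ 1.    , -0.0007,  0.0006, -0.0013],
       [-0.0005, -0.9523, -0.305 , -0.0834],
       [ 0.0007,  0.305 , -0.9523, -0.1618],
       [ 0.    ,  0.    ,  0.    ,  1.    ]])} 0.1
```

View pics/top0.png

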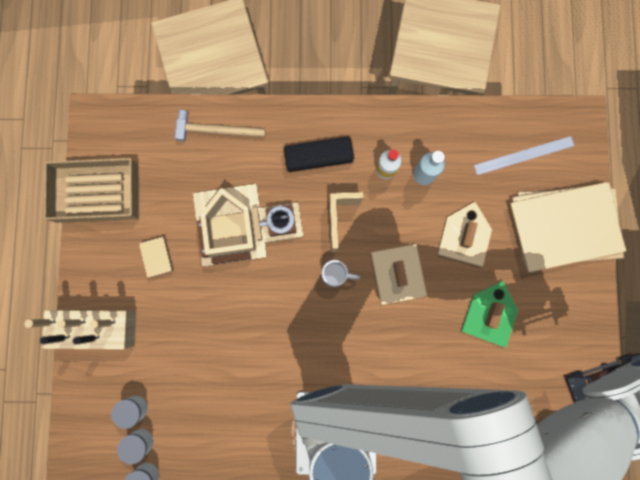

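View pics/scene0.png

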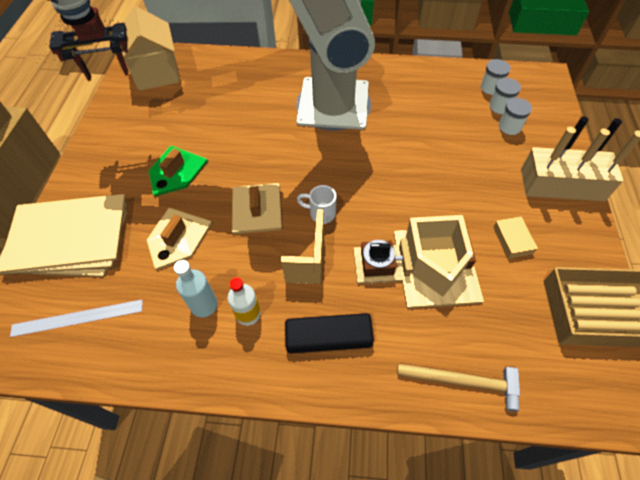

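The top view shows the knob at about (281,220) and the box with its gable up, apex about (230,190). The house board's block is at (470,232) with its hole at (473,215). The rectangular decoy is at (400,273), the corner at (340,215), the mug at (335,273), the glue at (390,165) and the flask at (430,168). The scene view agrees.

```bash
cat > h.py <<'E'
from station import *
import cv2,numpy as np
from scipy.spatial.transform import Rotation as R
np.set_printoptions(precision=4,suppress=True)
def rot(q): return R.from_quat(q,scalar_first=True).as_matrix()
def quat(yaw):  # tool down, tool x (jaw direction) at world angle yaw
    c,s=np.cos(yaw),np.sin(yaw)
    return R.from_matrix(np.array([[c,s,0],[s,-c,0],[0,0,-1]])).as_quat(scalar_first=True)
def camT(name):
    i=camera_info(name)
    if name!="wrist": return i["intrinsics"],i["T"]
    T=np.eye(4);T[:3,:3]=rot(get_ee_rot());T[:3,3]=get_tcp_pos()
    return i["intrinsics"],T@i["tool_from_camera"]
def p2w(K,T,uv,z):
    uv=np.atleast_2d(np.array(uv,float))
    d=np.c_[(uv[:,0]-K[0,2])/K[0,0],-(uv[:,1]-K[1,2])/K[1,1],-np.ones(len(uv))]@T[:3,:3].T
    return T[:3,3]+d*((z-T[2,3])/d[:,2])[:,None]
def w2p(K,T,P):
    P=(np.atleast_2d(P)-T[:3,3])@T[:3,:3]
    return np.c_[K[0,2]+K[0,0]*P[:,0]/-P[:,2],K[1,2]+K[1,1]*P[:,1]/P[:,2]]
def shot(name):
    K,T=camT(name); im=read_camera(name)[:,:,::-1].copy(); return K,T,im
E
python3 - <<'E'
from h import *
K,T=camT("top")
for n,uv,z in [("knob",(281,219),.1),("apex",(230,187),.102),("block",(471,228),.06),("hole",(472,215),.012),("mug",(335,273),.08),("corner",[(361,195),(334,247),(333,192)],.11),("glue",(392,155),.17),("flask",(437,157),.2),("decoy",(400,271),.06)]:
    print(n,p2w(K,T,uv,z)[:,:2].tolist())
a=p2w(K,T,(281,219),.1)[0]
for yaw in (0,np.pi/2,-np.pi/2): print(yaw,inverse_kinematics([a[0],a[1],.30],quat(yaw)))
im=cv2.imread("pics/top0.png"); 
c=cv2.resize(im[170:275,185:310],None,fx=5,fy=5,interpolation=cv2.INTER_CUBIC); cv2.imwrite("pics/top_crop.png",c)
E
```

```text
knob [[0.580159595231184, 0.15191954097130628]]
apex [[0.6677232310283112, 0.2930026715576896]]
block [[0.5640516543374464, -0.37513677955035035]]
hole [[0.6083333483981813, -0.3919419406906084]]
mug [[0.4351683234870184, 0.0037749282107771703]]
corner [[0.6459645095443036, -0.06546087294684502], [0.5034042172887585, 0.0075271105119065485], [0.6538194164687314, 0.010693973604327417]]
glue [[0.7418700175297842, -0.14286722698022755]]
flask [[0.729178631666945, -0.2547615523509198]]
decoy [[0.44299287011062344, -0.1762727270912126]]
0 [ 0.2363  0.3082  1.6132 -0.      1.2202  0.2363]
1.5707963267948966 [ 0.2363  0.3082  1.6132 -0.      1.2202 -1.3345]
-1.5707963267948966 [ 0.2363  0.3082  1.6132 -0.      1.2202  1.8071]
```

View pics/top_crop.png

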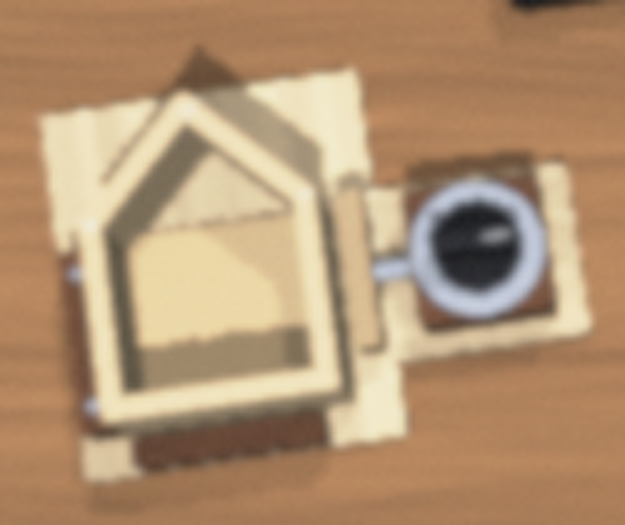

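Crop: the jig and box are yawed about +0.12. The knob's centre is near (478,245) in the crop, and its wing direction is unclear. I'll look from the wrist.

Run:
```python
from h import *
p=get_tcp_pos(); movel([p[0],p[1],.38],v=.3)
q=quat(-np.pi/2+.12)
move_pose([.575,.16,.36],q)
movel([.575,.165,.21],v=.25)
K,T,im=shot("wrist"); np.savez("w1.npz",K=K,T=T); cv2.imwrite("pics/w1.png",im)
print(get_time(),get_tcp_pos())
```

```text
4.55 [0.5763 0.1651 0.2117]
```

View pics/w1.png

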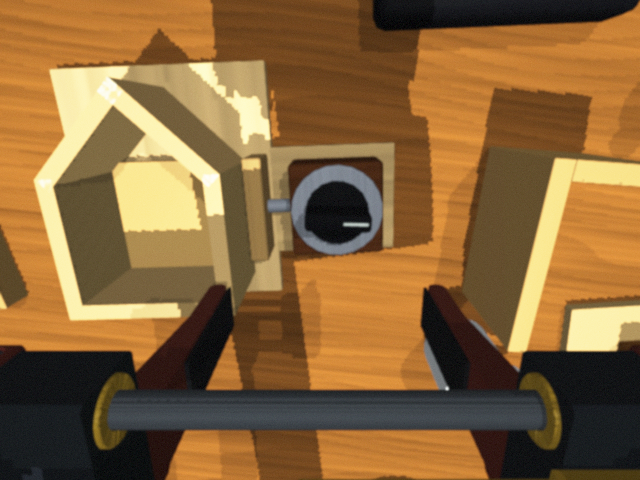

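The knob is at about (337,210). The wing is black on black with a white mark from (343,225) to (370,225). I'll make a contrast-stretched crop.

Run:
```python
from h import *
im=cv2.imread("pics/w1.png")[150:270,270:400].astype(float)
c=np.clip(255*(im/110)**.45,0,255).astype(np.uint8)
cv2.imwrite("pics/w1c.png",cv2.resize(c,None,fx=5,fy=5,interpolation=cv2.INTER_CUBIC))
```

```text
(no output)
```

View pics/w1c.png

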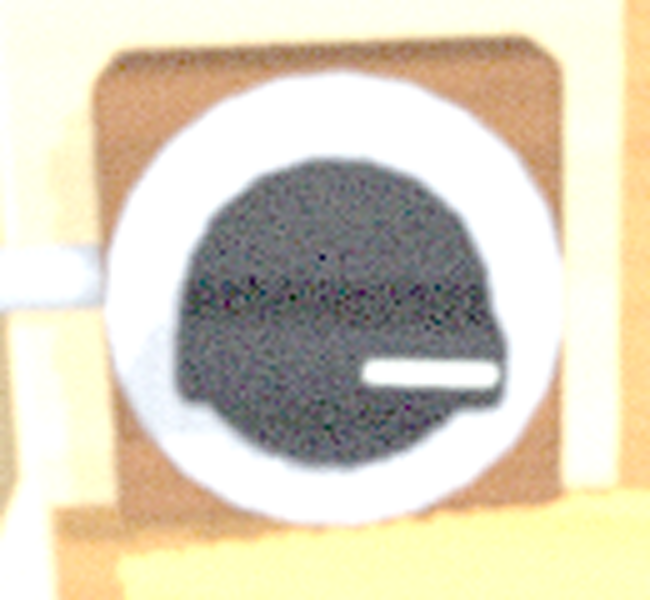

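The wing's top bar spans (183..505, ~374) in the crop, with the white mark at (365..497, 373). In the full image its centre is near (338.8,224.8), and it lies along image x.

Run:
```python
from h import *
d=np.load("w1.npz");K,T=d["K"],d["T"]
m=p2w(K,T,[(338.8,224.8),(343,224.6),(369.4,224.7)],.101); fl=p2w(K,T,[(270+335/5,150+297/5)],.069)
w=np.arctan2(*(m[2]-m[1])[[1,0]]); print("centre",m[0],fl,"wing yaw",w,"len",(505-183)/5)
# box mouth outline corners
b=p2w(K,T,[(110,81),(40,183),(215,175),(75,318),(235,318)],.102); print(b)
for g in (w+np.pi/2,w-np.pi/2): 
  g=(g+np.pi)%(2*np.pi)-np.pi; print("grasp yaw",g, inverse_kinematics([m[0][0],m[0][1],.075],quat(g)), inverse_kinematics([m[0][0],m[0][1],.075],quat(g-1.45)))
```

```text
centre [0.5846 0.1586 0.101 ] [[0.5884 0.1596 0.069 ]] wing yaw -1.454343266249896 len 64.4
[[0.663  0.3186 0.102 ]
 [0.5898 0.3706 0.102 ]
 [0.6101 0.2489 0.102 ]
 [0.4848 0.3543 0.102 ]
 [0.4999 0.2297 0.102 ]]
grasp yaw 0.11645306054500049 [ 0.2452  0.5916  1.7559 -0.      0.7941  0.1288] [ 0.2452  0.5916  1.7559 -0.      0.7941  1.5788]
grasp yaw -3.0251395930447926 None [ 0.2452  0.5916  1.7559 -0.      0.7941 -1.5628]
```

Run:
```python
from h import *
q=quat(.116); c=[.5845,.1585]
move_pose([*c,.21],q); wait(.2); print(get_tcp_pos())
r=movel([*c,.076],v=.1,until_force=8); print(r,get_tcp_pos(),get_ft_force())
command_gripper(0); print("grip",get_grip_width()*88,get_ft_force(),get_ft_torque())
j0=np.array(get_joint_pos()); t0=np.array(get_ft_torque())
for k,dq in enumerate(list(np.arange(.2,1.21,.2))+[1.28,1.34,1.4,1.44]):
    j=j0.copy(); j[5]+=dq; movej(j); wait(.1)
    t=np.array(get_ft_torque())-t0; print(round(dq,2),round(get_joint_pos()[5]-j0[5],3),t,np.array(get_ft_force()))
    if abs(t[2])>1.0: break
print(get_time())
```

```text
[0.5845 0.1585 0.2101]
False [0.585  0.1586 0.0767] [-0.7132  0.3783  0.2457]
grip 13.936642394454754 [ 7.2219  0.3906 -4.9506] [ 0.036  -1.1203  0.0345]
0.2 0.197 [-0.0726  0.9665 -0.0899] [ 1.9236 -0.4581 -0.8616]
0.4 0.396 [-0.0829  0.6979 -0.0206] [ 2.4303  0.1118 -1.9713]
0.6 0.595 [-0.2117  0.4526 -0.0186] [ 5.0879 -0.8565 -2.8712]
0.8 0.795 [-0.2401  0.4259 -0.1506] [ 5.2663 -0.9151 -4.2888]
1.0 0.995 [-0.366   0.3685 -0.1787] [ 5.3671 -1.7989 -4.8319]
1.2 1.195 [-0.3524  0.3342 -0.1929] [ 4.9798 -1.9722 -5.5304]
1.28 1.274 [-0.3966  0.3064  0.2378] [ 5.2833 -2.6739 -4.1693]
1.34 1.333 [-0.4094  0.2719  0.6168] [ 5.991  -1.9228 -5.0448]
1.4 1.393 [-0.4216  0.2927  0.8258] [ 5.425  -2.6917 -4.1488]
1.44 1.433 [-0.5372  0.4442  0.8826] [ 3.8666 -2.709  -3.7532]
12.625
```

The twist torque rose from a 1.25 rad turn onward, so the knob is at its stop. I'll unload the twist, open partly, lift, and look at the box from above.

Run:
```python
from h import *
j=np.array(get_joint_pos()); j[5]-=.16; movej(j)
command_gripper(.45); p=get_tcp_pos(); movel([p[0],p[1],.22],v=.2)
q=quat(-np.pi/2+.12)
# camera 0.083 to gable side of the tcp; look at box
move_pose([.56,.29,.27],q); wait(.3)
K,T,im=shot("wrist"); np.savez("w2.npz",K=K,T=T); cv2.imwrite("pics/w2.png",im)
print(get_time(),get_tcp_pos()); cv2.imwrite("pics/top2.png",read_camera("top")[:,:,::-1])
```

```text
15.35 [0.5602 0.2889 0.2696]
```

View pics/w2.png

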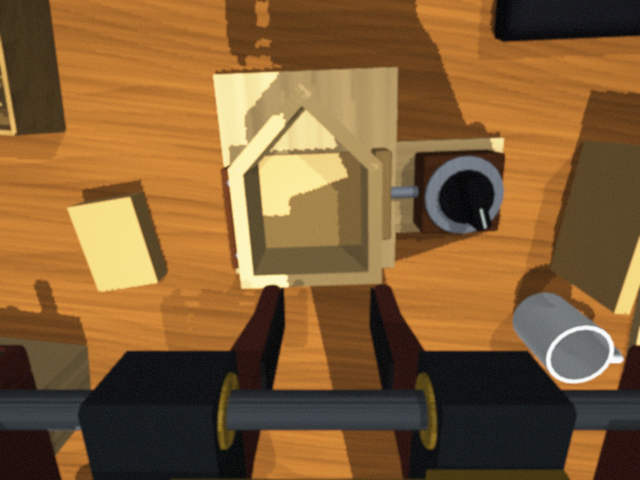

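The knob's mark now points down the image, from (480,207) to (486,228), so it is clamped. I'll enlarge the box to read its outline.

Run:
```python
from h import *
im=cv2.imread("pics/w2.png")[75:300,210:410].astype(float)
c=np.clip(255*(im/255)**.6,0,255).astype(np.uint8)
cv2.imwrite("pics/w2c.png",cv2.resize(c,None,fx=3,fy=3,interpolation=cv2.INTER_CUBIC)[:600])
cv2.imwrite("pics/w2c.png",cv2.resize(c,(533,600),interpolation=cv2.INTER_CUBIC))
```

```text
(no output)
```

View pics/w2c.png

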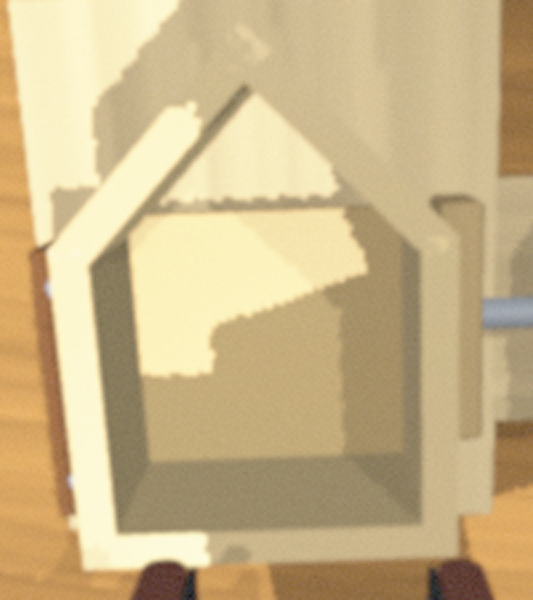

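```bash
cat >> h.py <<'E'
from scipy.optimize import least_squares
def fit(K,T,uv,model,z,x0,free_z=False):
    """pose x,y,yaw of planar points at height z, from their pixels"""
    uv=np.array(uv,float); M=np.array(model,float)
    def f(p):
        c,s=np.cos(p[2]),np.sin(p[2])
        P=np.c_[p[0]+c*M[:,0]-s*M[:,1],p[1]+s*M[:,0]+c*M[:,1],np.full(len(M),p[3] if free_z else z)]
        return (w2p(K,T,P)-uv).ravel()
    r=least_squares(f,list(x0)+([z] if free_z else []),loss="soft_l1"); return r.x,f(r.x).reshape(-1,2)
BOX=np.array([(-60.5,53),(-60.5,-53),(32.53,53),(32.53,-53),(85.53,0),(-72.5,65),(-72.5,-65),(37.5,65),(37.5,-65)])/1000
E
python3 - <<'E'
from h import *
d=np.load("w2.npz");K,T=d["K"],d["T"]
c=np.array([(119,531),(422,522),(91,267),(420,248),(248,88),(85,570),(458,556),(49,245),(457,232)])
uv=c/(600/225)+[210,75]
for fz in (0,1): print(*fit(K,T,uv,BOX,.102,[.56,.29,.12],fz))
im=cv2.imread("pics/top2.png"); a=cv2.resize(im[170:275,185:310],(500,420),interpolation=cv2.INTER_CUBIC)
b=cv2.resize(im[190:280,430:505],None,fx=4,fy=4,interpolation=cv2.INTER_CUBIC); o=np.zeros((420,800,3),np.uint8);o[:,:500]=a;o[:360,500:]=b
cv2.imwrite("pics/top2c.png",o)
E
```

```text
[0.5638 0.3071 0.1574] [[-1.0569  1.2856]
 [ 0.7466  0.5804]
 [-1.1237 -1.3251]
 [ 0.9503  0.9727]
 [-1.0272 -3.0577]
 [ 0.0506 -0.9521]
 [ 0.2953 -0.6035]
 [-0.1968  1.5469]
 [ 1.3729  0.4459]]
[0.5631 0.3072 0.1582 0.099 ] [[-0.5712  0.8348]
 [ 0.2483  0.0824]
 [-0.5808 -0.8729]
 [ 0.3311  1.3764]
 [-1.0817 -1.9612]
 [ 0.6399 -1.4938]
 [-0.2977 -1.203 ]
 [ 0.4827  2.0618]
 [ 0.6139  0.9013]]
```

View pics/top2c.png

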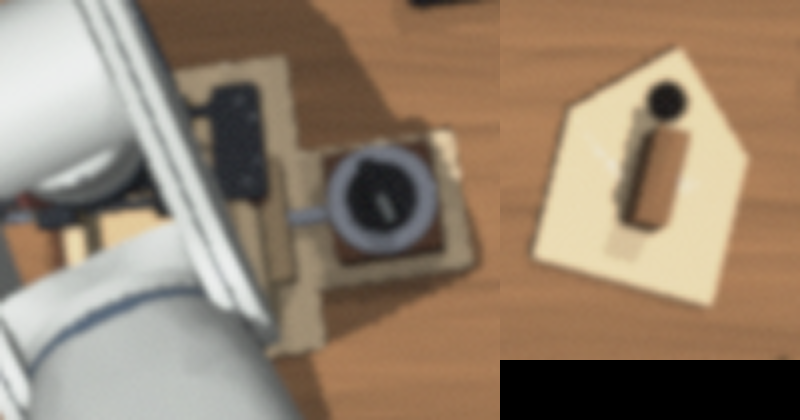

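The right half shows the house board: apex (680,47), shoulders (570,105) and (748,157), lower corners (533,260) and (712,305). The block leans with the same yaw. The left half shows the knob turned, with the arm covering the box. I'll fit the panel pose, then take a wrist view above it.

```bash
cat >> h.py <<'E'
PAN=np.array([(102.5,0),(37.5,65),(37.5,-65),(-72.5,65),(-72.5,-65)])/1000
E
python3 - <<'E'
from h import *
K,T=camT("top")
uv=np.array([(680,47),(570,105),(748,157),(533,260),(712,305)])-[500,0]; uv=uv/4+[430,190]
x,r=fit(K,T,uv,PAN,.012,[.57,-.38,-.25]); print(x,r)
g=x[2]-np.pi/2   # jaw along panel y; image-up roughly gable
p=get_tcp_pos(); movel([p[0],p[1],.38],v=.35)
command_gripper(.9)
move_pose([x[0],x[1],.38],quat(g)); movel([x[0],x[1],.20],v=.3); wait(.3)
K,T,im=shot("wrist"); np.savez("w3.npz",K=K,T=T); cv2.imwrite("pics/w3.png",im)
print(get_time(),get_tcp_pos(),get_joint_pos())
for a in (.157-np.pi/2,): print(inverse_kinematics([.5638,.3071,.2],quat(a)))
E
```

```text
[ 0.548 -0.375 -0.261] [[-0.0682  0.0324]
 [ 0.1535  1.137 ]
 [-0.2364 -0.0354]
 [ 0.2379 -0.8632]
 [-0.0851 -0.0785]]
20.1083 [ 0.5484 -0.3753  0.2013] [-0.618   0.5025  1.5542  0.      1.0829  1.2138]
[ 0.4802  0.4727  1.6075 -0.      1.0614  1.894 ]
```

View pics/w3.png

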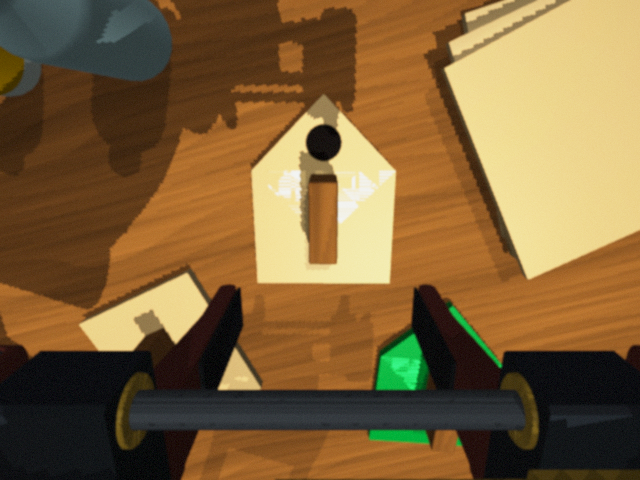

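Run:
```python
from h import *
d=np.load("w3.npz");K,T=d["K"],d["T"]
x,r=fit(K,T,[(323,95),(251,168),(396,170),(258,284),(391,284)],PAN,.012,[.548,-.375,-.26]); print("panel",x,r.tolist())
g=x[2]-np.pi/2
move_pose([x[0],x[1],.12],quat(g)); f=movel([x[0],x[1],.022],v=.12,until_force=8); print(f,get_tcp_pos())
command_gripper(0); print("w",get_grip_width()*88,get_ft_force(),get_tcp_pos())
p=get_tcp_pos(); movel([p[0],p[1],.10],v=.1); wait(.3)
print("w",get_grip_width()*88,get_ft_force(),get_ft_torque(),get_time(),get_tcp_pos())
K,T,im=shot("wrist"); np.savez("w4.npz",K=K,T=T); cv2.imwrite("pics/w4.png",im)
```

```text
panel [ 0.5478 -0.3717 -0.2569] [[0.10857233560835766, -0.8917398461488801], [0.4501975183937077, 3.345264957240431], [-0.2804278498292092, 0.8171680804916832], [0.41425585048534685, -0.47942589261634794], [-0.8831556733633761, -0.9375732760624373]]
False [ 0.5484 -0.3722  0.0228]
w 23.78781573500983 [0.3482 0.285  0.9767] [ 0.5478 -0.3717  0.0219]
w 23.824449013805463 [ 0.2783 -0.1327 -1.8801] [ 0.0781  0.02   -0.0073] 23.6083 [ 0.5475 -0.3716  0.0994]
```

View pics/w4.png

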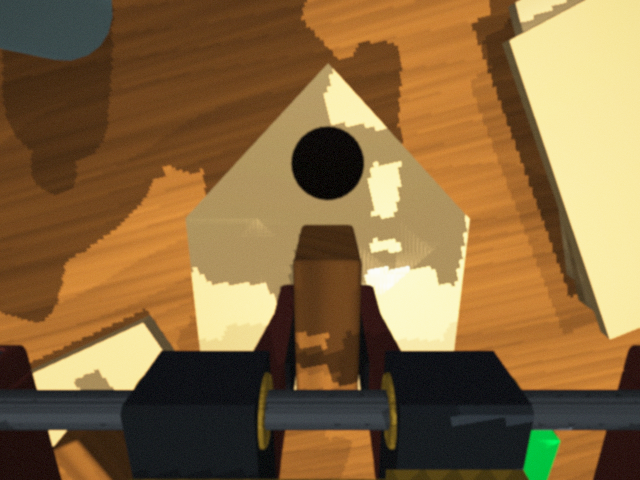

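The board is held: apex (328,66), shoulders (188,216) and (469,216), hole centre (328,163). I'll compute its in-hand offset, carry it high, and stop 6 cm above the goal height to check.

Run:
```python
from h import *
d=np.load("w4.npz");K,T=d["K"],d["T"]; p=np.array(get_tcp_pos())
uv=[(328,66),(188,216),(469,216),(328,163)]; M=np.r_[PAN[:3],[[.062,0]]]
for fz in (0,1): 
    x,r=fit(K,T,uv,M,p[2]-.010,[p[0],p[1],-.257],fz); print(x,r.tolist())
x,_=fit(K,T,uv,M,p[2]-.010,[p[0],p[1],-.257])
yawt=lambda q:np.arctan2(rot(q)[1,0],rot(q)[0,0])
ty=yawt(get_ee_rot()); 
Rz=lambda a:np.array([[np.cos(a),-np.sin(a)],[np.sin(a),np.cos(a)]])
off=Rz(x[2]).T@(x[:2]-p[:2]); dy=x[2]-ty-np.pi/2; print("panel centre rel TCP in panel frame",off,"dyaw",dy)
B=np.array([.5635,.3071]); by=.157
off*=.5; dy*=.5     # half trust: grasp by the block also says zero offset across y
tgt=B-Rz(by)@off; a=by-np.pi/2-dy; print(tgt,a); np.savez("tgt.npz",t=tgt,a=a)
movel([p[0],p[1],.38],v=.3)
move_pose([*tgt,.38],quat(a)); movel([*tgt,.20],v=.2); wait(.4)
print(get_tcp_pos(),yawt(get_ee_rot()),get_grip_width()*88,get_ft_force(),get_ft_torque(),get_time())
K,T,im=shot("wrist"); np.savez("w5.npz",K=K,T=T); cv2.imwrite("pics/w5.png",im)
s=read_camera("scene")[:,:,::-1]; t=read_camera("top")[:,:,::-1]
cv2.imwrite("pics/s5f.png",s);cv2.imwrite("pics/t5f.png",t)
o=np.zeros((600,800,3),np.uint8)
o[:]=np.vstack([np.hstack([cv2.resize(im,(400,300)),cv2.resize(t[140:290,160:360],(400,300))]),cv2.resize(s[190:325,320:500],(800,600))[:300] if 0 else np.hstack([cv2.resize(s[185:335,340:540],(400,300),interpolation=cv2.INTER_CUBIC),np.zeros((300,400,3),np.uint8)])])
cv2.imwrite("pics/c5.png",o)
```

```text
[ 0.5487 -0.3718 -0.2553] [[0.028613117287477507, -4.334617216260341], [-2.242432380679304, 1.3789095888285772], [1.4778403870551529, 1.1132337475636405], [0.049168677507282155, -0.10571497303618571]]
[ 0.5482 -0.3717 -0.255   0.0863] [[0.12178993666401539, -2.0656029779219978], [0.4056604884035835, 0.6760725123583313], [-0.9209870642392843, 0.3370319765378724], [0.16122736860938858, 0.127982374196705]]
panel centre rel TCP in panel frame [0.0011 0.0001] dyaw 0.0016208464750642193
[0.563 0.307] -1.4146067500324286
[0.5631 0.3071 0.2005] -1.4145360535807838 23.932561659524012 [-0.0452 -0.0149 -1.5827] [0.0368 0.0441 0.0003] 28.6
```

View pics/c5.png

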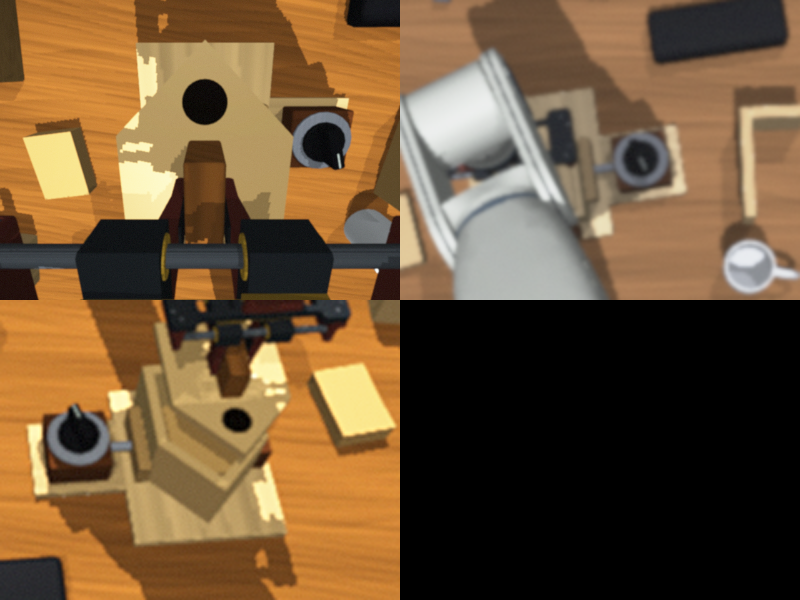

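The board hangs over the jig with gable over gable. The wrist tile has its hole at about (205,101); in the scene tile the knob is still turned. I'll lower it and do one last overlay check of the predicted box and board outlines.

Run:
```python
from h import *
d=np.load("tgt.npz"); t=d["t"]; 
print(movel([*t,.137],v=.05,until_force=4)); wait(.5)
p=get_tcp_pos(); print(p,get_grip_width()*88,get_ft_force(),get_ft_torque(),get_time())
K,T,im=shot("scene"); cv2.imwrite("pics/s6f.png",im)
H=np.array([(-72.5,65),(37.5,65),(102.5,0),(37.5,-65),(-72.5,-65)])/1000
def P(xy,yaw,z):
    c,s=np.cos(yaw),np.sin(yaw); return np.c_[xy[0]+c*H[:,0]-s*H[:,1],xy[1]+s*H[:,0]+c*H[:,1],np.full(5,z)]
x0,y0,w,h,S=385,205,100,75,8
c=cv2.resize(im[y0:y0+h,x0:x0+w],None,fx=S,fy=S,interpolation=cv2.INTER_CUBIC); c=np.clip(255*(c/255.)**.7,0,255).astype(np.uint8)
B=(.5635,.3071)
for z,col in ((.102,(0,0,255)),(.115,(255,0,0)),(.127,(0,255,0))):
    q=((w2p(K,T,P(B,.157,z))-[x0,y0]+.5)*S).astype(np.int32)
    for a in q: cv2.circle(c,tuple(map(int,a)),4,col,1)
    cv2.polylines(c,[q],True,col,1)
cv2.imwrite("pics/c6.png",c)
```

```text
False
[0.563 0.307 0.137] 23.895375879504392 [ 0.704  -0.7998 -0.4108] [-0.0284 -0.0181  0.0482] 30.6583
```

View pics/c6.png

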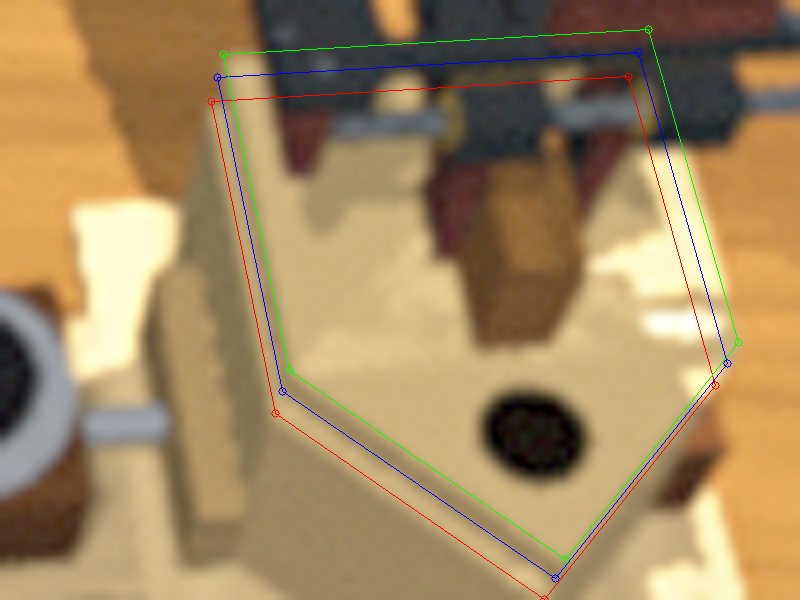

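The board edge follows the green outline closely, with the hole at (535,435), and the box rim sits near red. I'll check the gap and offset numerically with intensity profiles across the left side and left gable edge, and re-read the force.

Run:
```python
from h import *
F=np.array([(wait(.05),get_ft_force())[1] for _ in range(8)]); print("F",F.mean(0),F.std(0))
im=cv2.imread("pics/s6f.png"); g=cv2.cvtColor(cv2.resize(im[205:280,385:485],None,fx=8,fy=8,interpolation=cv2.INTER_CUBIC),6).astype(np.float32)
def prof(G0,G1,R0,R1,name):
    # average along the edge; parameter s: 0=green line, 1=red line
    G0,G1,R0,R1=map(np.array,(G0,G1,R0,R1)); s=np.arange(-1.5,2.6,.1); u=np.linspace(.3,.8,60)
    P=np.array([[ (1-k)*((1-a)*G0+a*G1)+k*((1-a)*R0+a*R1) for a in u] for k in s]).astype(np.float32)
    v=cv2.remap(g,P[...,0],P[...,1],1).mean(1); print(name); print([(round(float(k),1),int(x)) for k,x in zip(s,v)])
prof((290,371),(566,558),(275,413),(545,600),"left gable")
prof((223,54),(290,371),(211,101),(275,413),"left side")
```

```text
F [ 0.1159  0.158  -0.6873] [0.5675 0.2864 0.3038]
left gable
[(-1.5, 94), (-1.4, 95), (-1.3, 95), (-1.2, 97), (-1.1, 103), (-1.0, 112), (-0.9, 126), (-0.8, 140), (-0.7, 150), (-0.6, 156), (-0.5, 158), (-0.4, 158), (-0.3, 158), (-0.2, 157), (-0.1, 154), (0.0, 145), (0.1, 131), (0.2, 116), (0.3, 106), (0.4, 106), (0.5, 116), (0.6, 132), (0.7, 146), (0.8, 155), (0.9, 156), (1.0, 147), (1.1, 132), (1.2, 117), (1.3, 108), (1.4, 105), (1.5, 104), (1.6, 105), (1.7, 105), (1.8, 106), (1.9, 104), (2.0, 99), (2.1, 94), (2.2, 90), (2.3, 85), (2.4, 81), (2.5, 76)]
left side
[(-1.5, 129), (-1.4, 139), (-1.3, 147), (-1.2, 152), (-1.1, 156), (-1.0, 158), (-0.9, 159), (-0.8, 160), (-0.7, 159), (-0.6, 158), (-0.5, 156), (-0.4, 153), (-0.3, 147), (-0.2, 140), (-0.1, 132), (0.0, 124), (0.1, 119), (0.2, 116), (0.3, 117), (0.4, 121), (0.5, 127), (0.6, 133), (0.7, 138), (0.8, 140), (0.9, 138), (1.0, 133), (1.1, 126), (1.2, 117), (1.3, 107), (1.4, 99), (1.5, 92), (1.6, 87), (1.7, 84), (1.8, 83), (1.9, 82), (2.0, 82), (2.1, 83), (2.2, 83), (2.3, 83), (2.4, 83), (2.5, 83)]
```

Run:
```python
from h import *
print(get_time(),get_grip_width()*88,np.abs(get_qvel()).max()); print(job_done())
```

```text
31.1083 23.970645984675574 0.0012048569156489287
the job is handed in; nothing more can be done
None
```

I turned the wing knob clockwise to its stop, then carried the house-shaped board over the bench and held it above the clamped box. The job was handed in at 31.1 s with the board still gripped; no verdict was reported.

- **Clamp:** the twisting torque rose from a turn of about 1.25 rad, up to 0.9 N m at 1.43 rad. Later pictures showed the knob still turned.
- **Height:** by the arm's readings the board's underside was about 13 mm above the box's edges. A profile across the gable edge in the scene view showed a clear strip of rim below the board, in line with that gap.
- **Alignment:** along the gable edge the board and box lined up with the predicted outlines to about 1–2 mm. On the knob side the two disagreed by about 2 mm, inside the 8 mm allowed.
- **Holding:** the grip was steady at 24 mm, the block's width, and the arm was still.

**Less certain checks:**
- The wrist camera read heights about 3 mm lower than stated for both the box and the board, which I took as calibration error.
- The vertical force reading fell from -1.6 N at 6 cm higher to -0.7 N at the end. The force sensor is noisy, and I put this down to drift, not contact, because the gap was visible.
- I did not measure the bystanders' positions again at the end. None looked disturbed in the pictures I saw.

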